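# Trapped key off the rack and held turned in the interlock switch

## Robot

A 7-joint arm with a two-finger parallel gripper is mounted at the origin on the work surface; the furniture and walls round the work are solid. World frame = base frame: x ahead of the robot, y to its left, z up, the work surface at z = 0. Lengths are in m, angles in rad, forces in N, time in s.
With the tool pointing down it reaches from about 0.425 to 0.825 m from the base axis. Payload 3.6 kg.
Tool frame: the origin (TCP) lies midway between the tips of the shut fingers; the grasp point (between the pads) lies bot.tcp_to_grasp behind it (bot.tcp_to_grasp is the distance from the TCP to the grasp point, in m); z points along the fingers, y is the line along which they close (so a half turn about z gives the same grasp; the last joint's range is limited). The gripper opens to 93 mm and grips with 3 to 60 N. Pads are 15 mm wide; open, the fingers measure 128 mm over their backs; the gripper's body (75 mm by 188 mm) begins 65 mm behind the grasp point.
Start: joints at [-1.268, 0.615, -0.013, 1.423, 0.008, 1.103, -0.04], TCP at [0.21, 0.615, 0.219] pointing down, gripper open.
Joint ranges: [-3.12, 3.12], [-0.3, 2.06], [-1.34, 1.32], [0.26, 2.42], [-1.36, 4.5], [0.01, 1.98], [-2.84, 2.84]. Speed limits (rad/s): [2.79, 2.79, 3.14, 3.14, 3.14, 3.14, 3.14].

## Interface

Orientations are given as a 3x3 rotation matrix whose columns are the frame's x, y, z axes.
In Python, from plant import bot, eyes, models gives the robot as it stands.
- The arm moves only by the shell command python3 -m handwheel 'ROWS' [FORCE]. ROWS is JSON, a list of rows, each a list of 3 entries, a list of its own where there are three numbers: the opening, from -1 (shut) to 1 (fully open), then the shift along the tool's x, y, z in cm, then the turn about the tool's z in rad. A call has 1 to 12 rows; each row shifts and turns the commanded pose from where the row before left it, along the tool's axes as they then stand; what a row does not reach is not made up. A row lasts 1/12 s, in which the tool goes at most 41.7 mm and 7.16 degrees, less where a joint would pass 70% of its speed; a pose out of reach is approached as far as the arm can. A call is refused whole if a number of a shift passes 4.17 or a number of a turn 0.125, either way. A call with a gripper value outside its range is refused whole. The fingers move at their own pace and stop on an object; FORCE is the grip in N (left out, the last holds). Time passes only in rows, so rows that do not move let the fingers close. It gives the time, the measured TCP pose, the force, the opening and the grip force at its end, in the units of the state.
- bot.read_state(): the state, without advancing time (a new reading comes with each control period).
- eyes.snapshot(name): name is "scene" or "side" or "wrist"; returns a dict with "image" (480x640x3 uint8, red, green, blue), "intrinsics" (3x3 intrinsics, pixels), "world_from_camera" (4x4, takes a point from camera to world coordinates); the wrist camera has in their place "T_tool_cam" (4x4, takes a point from camera to tool coordinates, whose origin is the TCP and whose axes are the flange's). Camera axes: x right, y down, z forward; pixel columns grow to the right and rows downward; lengths in m; the calibration is good to about 2 mm. The wrist camera is an equidistant fisheye: a pixel r from the principal point sees the ray r / f radians off the axis. A picture is of the moment at which its call begins: read the wrist's pose just before it. There is no depth.
- bot.job_done(): hands the job in; it is judged then, once.
Trained networks look in the newest picture that a camera, given by its name, has taken for a name from the list of things; names that differ only in an ending like _2 or _b are one class to them, and where a whole thing is asked for, a point or a joint stands for the part that bears it (a point fixed in the world has none). Each returns a list of dicts, best first, with "p" (0 to 1); they miss things now and then, are a little off and sometimes report something else, mostly with a low value. They report only what shows in the picture. A call takes as long as a camera call. They do not tell look-alikes from the thing itself.
- models.cut_out(camera, query): "mask" (480x640 bool, what is visible of it) and "rect" ([left, top, right, bottom] in pixels, round what is visible of it).
- models.tip_of(camera, query): "xy" ([column, row] in pixels: a listed point, or the origin of a listed thing).
The state is a dict: "t": time; "joint_pos": joint angles; "joint_velocities": joint speeds; "joint_torque": joint torques, N m; "ee_pos": TCP position; "ee_rot": TCP orientation; "wrist_force": force on the tool from outside, world axes, zero at the start; "ft_torque": the same for the moment, N m; "width": finger opening in m; "grasp_force": force on a finger pad.
Only numpy, scipy, OpenCV 4.12 (cv2) and the standard library are available. Lean on these libraries where they do the work, as an engineer would, in place of code of your own. Each camera call takes 0.05 s, during which the arm holds its last target. There are 200 camera calls.

## Task

Take the key with the red head up and off its hook on the grey key rack and push it all the way down into the key switch on top of the grey control box, working it past its sticky pins without forcing it (small twists to and fro let them slip). Then turn it a quarter turn clockwise, as far as its stop, against the return spring, and finish while still gripping the key and holding it turned, because the switch springs back as soon as the key is let go. Leave the blue key hanging on its hook.

Things in the scene. Friction and masses are not known exactly. Their poses are not given: they have to be found in the camera images.
- red_key: Key with a red head, 80 g, hangs blade down on either hook. Origin: middle of the underside of its collar (16 mm across, z 0 to 5 mm), the shoulder that stops on the lock. z up from blade to head, y along the width, x through the thickness. Head 32 mm wide (y), 7 mm thick, z 5 to 51 mm, with an opening 14 mm wide, z 27 to 45 mm, for the hook. Same after half a turn about z.
- red_key_bow (a point): Grasp point in the red head, 38 mm above the key's origin, same axes. Best taken from above with the fingers on the head's two flat narrow sides (closing along y, 32 mm); the hook wire, running along x, is then clear between the fingers. The opening's top edge is 7 mm above this point, its lower edge 11 mm below.
- red_key_tip (a point): Tip of the red key's steel blade, 36 mm below its origin. Blade 12 mm wide (y), 4 mm thick (x), tapering over its last 8 mm to 5 x 2 mm; a round neck, 4 mm across, 5.5 to 12 mm below the origin. A cut 2 mm deep in both edges, 22 to 27 mm below, is caught by the lock's two sticky pins about 9 and 4 mm short of home: straight push 15 to 35 N, with twists of 0.1 rad to and fro about 10 N.
- blue_key: Key of the same shape and axes with a blue head, for another machine; hangs on the other hook, 100 mm from the red one, and stays there.
- key_rack: Grey bent-sheet rack, fixed: base 100 x 190 mm, upright sheet 190 mm wide (y), 145 mm high, 4 mm thick. Origin: on the table under the sheet's front face, mid-width; z up; the hooks stick out along -x. Two 5 mm wire hooks at y = +50 and -50 mm run level out at 135 mm height; from x = -32 to -38 mm they curve up by 3.5 mm (round tip ends at -40.5 mm).
- hook_left (a point): Middle of the wire where a key hangs on the rack's +y hook: 24 mm in front of the sheet, 135 mm high, rack axes. To free a key lift it 8 mm (5 to 11) and draw it at that height along the rack's -x by 25 mm or more; lifted more than 12 mm on the hook it catches with the lower edge of its opening.
- hook_right (a point): The same point on the rack's -y hook.
- lock_face (a point): On the key switch's turning axis at its round brass face, 66 mm above the table. z up out of the lock, y along the keyway at rest, x across. Keyway 14 x 6 mm (1 mm play round the blade). The key goes straight down, its y along this y, either way round; home when its collar rests on the face: key origin at this point. White marks: rest; green marks: turned.
- control_box: Grey box, 100 x 180 x 62 mm (x, y, z), fixed, origin under its middle, axes as lock_face. Switch at y = -45 mm on its lid; red mushroom button on a yellow collar at y = +48 mm, 40 mm across, 33 mm above the lid; green lamp 11 mm high at x = 32, y = 4 mm.
- plug (a joint): Turn of the brass plug, rad: 0 at rest, grows clockwise seen from above, stop at 1.45. Spring back to 0: 0.03 N m at rest, 0.10 at the stop. Turns only with the key within 2 mm of home; a turned key is trapped. The key has 0.17 rad play either way in the keyway: the hand turns that much further.
There are look-alikes about, which are no part of the job. Several things have the shape of the red_key; the one meant has the colours described above.

How it is judged:
On the way, in this order (a step that is already met when the one before it is completed fails the run):
1. the red key is off its hook: held by the fingers, no longer touching the rack and at least 60 mm from where it hung (contact force between the fingers and red_key above 0.5 N and contact force between red_key and key_rack below 0.05 N and distance of red_key from where it was at the start of the episode above 0.06 m), for 0.1 s.
2. the red key is fully home in the switch (collar within 3 mm of the face, within 4 mm of the axis, upright) while the switch is still near rest (under 0.3 rad) (z of red_key in the frame of lock_face between -0.003 and 0.003 m and horizontal distance between red_key and lock_face below 0.004 m and angle between red_key's own z axis and vertical below 0.12 rad and value of joint plug below 0.3 rad), for 0.1 s.
At the end, for the whole second after the job is handed in: The switch is held turned clockwise by at least 1.25 rad (stop at 1.45) and still, the red key fully home (collar within 3 mm of the lock face, within 4 mm of its axis, within 0.12 rad of upright) and gripped by the fingers with more than 1 N, and the blue key is within 30 mm of where it hung (value of joint plug above 1.25 rad and z of red_key in the frame of lock_face between -0.003 and 0.003 m and horizontal distance between red_key and lock_face below 0.004 m and angle between red_key's own z axis and vertical below 0.12 rad and contact force between the fingers and red_key above 1 N and distance of blue_key from where it was at the start of the episode below 0.03 m and velocity of joint plug between -0.15 and 0.15 rad/s); the arm keeps its last pose, push and grip.
It fails at once if the key is forced in: more than 45 N between the red key and the control box with its switch before the switch is turned by 0.1 rad (contact force between red_key and control_box above 45 N and value of joint plug below 0.1 rad).
It fails at once if the blue key is knocked off or carried away from its hook (moved more than 60 mm) (distance of blue_key from where it was at the start of the episode above 0.06 m).
It also fails if it takes over 61 s, if anything falls off the work surface, if the arm or the gripper's body presses on something with over 40 N, if the wrist force passes 120 N, or if a joint passes its speed limit or range.

## Working session

There is one attempt and no reset: what is moved stays moved. The work goes in short steps, Python scripts to look and compute and a shell command to move; the robot and the scene stay as the last step left them, time stands still between calls to the robot, and variables do not carry over. Pictures are saved under pics/ and viewed, at most 10 in all, crops included, and the job is handed in when it is done.

```bash
mkdir -p pics; cat > h.py <<'E'
import numpy as np, cv2
from plant import bot, eyes, models
E
python3 - <<'E'
from h import *
np.set_printoptions(precision=4,suppress=True)
s=bot.read_state()
print(s['t'],s['ee_pos'],s['ee_rot'],s['width'],bot.tcp_to_grasp)
ims=[]
for n in ['scene','side','wrist']:
    d=eyes.snapshot(n); ims.append(d['image'])
    print(n,np.array(d['intrinsics']).tolist(),np.array(d.get('world_from_camera',d.get('T_tool_cam'))).round(4).tolist())
    for q in ['red_key','red_key_bow','red_key_tip','blue_key','key_rack','hook_left','hook_right','lock_face','control_box']:
        print(n,q,[(np.round(r['xy'],1).tolist(),round(r['p'],2)) for r in models.tip_of(n,q)][:4])
    cv2.imwrite(f'pics/{n}0.png',d['image'][:,:,::-1])
E
```

```text
0.0 [0.2103 0.6142 0.2175] [[-0.9461  0.3238 -0.0008]
 [ 0.3238  0.9461 -0.0024]
 [-0.0001 -0.0025 -1.    ]] 0.09353983888690313 0.0188
scene [[499.02577964612107, 0.0, 323.1119271153088], [0.0, 499.02577964612107, 243.67686784157365], [0.0, 0.0, 1.0]] [[0.7938, -0.3076, 0.5246, -0.0665], [-0.6076, -0.4369, 0.6633, -0.7643], [0.0252, -0.8453, -0.5337, 0.6151], [0.0, 0.0, 0.0, 1.0]]
scene red_key [([381.5, 257.0], 0.67), ([315.3, 310.0], 0.62), ([384.5, 239.7], 0.5), ([384.9, 237.7], 0.4)]
scene red_key_bow [([384.6, 242.3], 0.84), ([301.9, 302.4], 0.59)]
scene red_key_tip [([329.7, 317.9], 0.61), ([402.3, 312.6], 0.5)]
scene blue_key [([411.9, 286.9], 0.66)]
scene key_rack [([401.4, 309.9], 0.77)]
scene hook_left [([384.2, 240.2], 0.85), ([314.8, 235.4], 0.45)]
scene hook_right [([415.4, 268.0], 0.62)]
scene lock_face [([314.0, 236.1], 0.8), ([383.5, 255.8], 0.36), ([380.3, 272.7], 0.23)]
scene control_box [([301.7, 250.7], 0.76), ([384.4, 238.4], 0.38)]
side [[492.9145176665262, 0.0, 329.042995812209], [0.0, 492.9145176665262, 243.52524585992447], [0.0, 0.0, 1.0]] [[0.9182, -0.1517,
[... 335 characters left out ...]
0], 0.6)]
side key_rack [([394.7, 331.9], 0.84)]
side hook_left [([375.5, 241.2], 0.86), ([377.8, 242.5], 0.7)]
side hook_right [([397.3, 270.0], 0.8), ([379.6, 243.4], 0.42)]
side lock_face [([322.3, 237.6], 0.75), ([376.9, 283.0], 0.44)]
side control_box [([311.8, 262.4], 0.92)]
wrist [[371.64829954431775, 0.0, 325.36413671181657], [0.0, 371.64829954431775, 239.25029626898151], [0.0, 0.0, 1.0]] [[-0.0013, -0.9713, -0.238, 0.0648], [1.0, -0.0011, -0.001, -0.0005], [0.0007, -0.238, 0.9713, -0.1657], [0.0, 0.0, 0.0, 1.0]]
wrist red_key []
wrist red_key_bow []
wrist red_key_tip []
wrist blue_key []
wrist key_rack []
wrist hook_left []
wrist hook_right []
wrist lock_face []
wrist control_box []
```

```bash
python3 - <<'E'
import cv2
a=cv2.imread('pics/scene0.png')[180:360,240:460]; b=cv2.imread('pics/side0.png')[180:360,240:460]
cv2.imwrite('pics/crop1.png',cv2.resize(cv2.vconcat([a,b])[:, :],None,fx=1.66,fy=1.66,interpolation=cv2.INTER_CUBIC))
cv2.imwrite('pics/crop1.png',cv2.resize(cv2.hconcat([a,b]),(800,328),interpolation=cv2.INTER_CUBIC))
E
```

```text
(no output)
```

View pics/crop1.png

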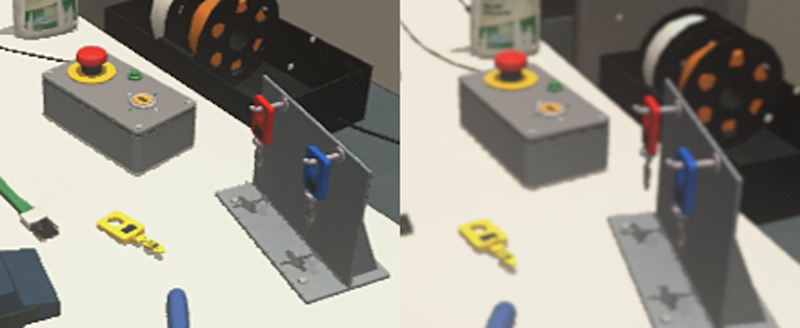

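View pics/scene0.png

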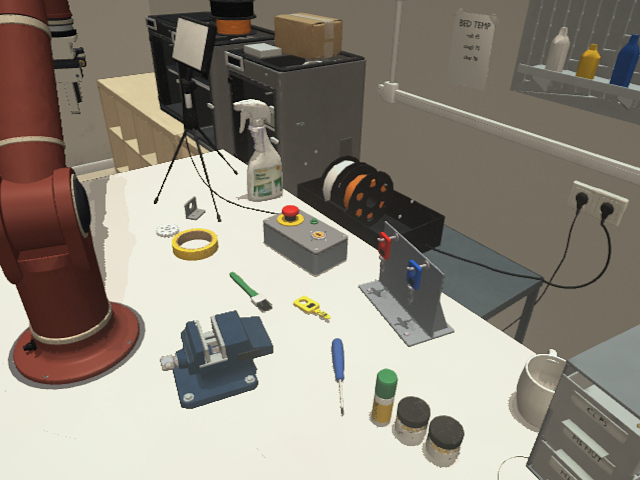

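The three key look-alikes in the scene picture are red at (384,245) on the far hook, blue at (414,275) on the near hook, and yellow lying on the table at (312,308). The key on the far (+y) hook is the one meant, because it has the only red head. The enlarged crop confirms this. The lock's brass face is at about (318,236), on the box end nearest the rack.

```bash
cat >> h.py <<'E'
np.set_printoptions(precision=4,suppress=True)
def ray(d,uv):
    K=np.array(d['intrinsics']);T=np.array(d['world_from_camera'])
    v=T[:3,:3]@np.linalg.solve(K,[uv[0],uv[1],1.]); return T[:3,3],v/np.linalg.norm(v)
def onz(d,uv,z):
    o,v=ray(d,uv); return o+v*(z-o[2])/v[2]
def tri(rs):
    A=0;b=0
    for o,v in rs:
        P=np.eye(3)-np.outer(v,v);A=A+P;b=b+P@o
    x=np.linalg.solve(A,b); return x,[np.linalg.norm((np.eye(3)-np.outer(v,v))@(x-o)) for o,v in rs]
def wray(d,s,uv):
    K=np.array(d['intrinsics']);T=np.array(d['T_tool_cam'])
    p=np.array([uv[0]-K[0,2],uv[1]-K[1,2]]);r=np.linalg.norm(p);th=r/K[0,0]
    v=np.r_[p/max(r,1e-9)*np.sin(th),np.cos(th)]
    R=np.array(s['ee_rot']);return np.array(s['ee_pos'])+R@T[:3,3],R@T[:3,:3]@v
def wproj(d,s,X):
    K=np.array(d['intrinsics']);T=np.array(d['T_tool_cam']);R=np.array(s['ee_rot'])
    c=T[:3,:3].T@(R.T@(np.array(X)-s['ee_pos'])-T[:3,3]);r=np.hypot(c[0],c[1]);th=np.arctan2(r,c[2])
    return K[:2,2]+K[0,0]*th*c[:2]/r
def proj(d,X):
    K=np.array(d['intrinsics']);T=np.array(d['world_from_camera'])
    c=K@(T[:3,:3].T@(np.array(X)-T[:3,3]));return c[:2]/c[2]
E
python3 - <<'E'
from h import *
D={n:eyes.snapshot(n) for n in ['scene','side']}
def t(n,a,b): print(n,*tri([ray(D['scene'],a),ray(D['side'],b)]))
t('bow',(384.6,242.3),(380.6,242.4)); t('hookL',(384.2,240.2),(375.5,241.2)); t('hookR',(415.4,268),(397.3,270)); t('lock',(314,236.1),(322.3,237.6))
t('rack',(401.4,309.9),(394.7,331.9)); t('box',(301.7,250.7),(311.8,262.4))
hsv={n:cv2.cvtColor(D[n]['image'],cv2.COLOR_RGB2HSV).astype(int) for n in D}
for nm,f in [('red',lambda h:((h[...,0]<6)|(h[...,0]>174))&(h[...,1]>150)&(h[...,2]>80)),('blue',lambda h:(abs(h[...,0]-112)<10)&(h[...,1]>150)&(h[...,2]>80)),('brass',lambda h:(abs(h[...,0]-20)<8)&(h[...,1]>60))]:
  for n in D:
    m=f(hsv[n]).astype(np.uint8); k,l,st,c=cv2.connectedComponentsWithStats(m)
    print(nm,n,[(c[i].round(1).tolist(),st[i].tolist()) for i in range(1,k) if st[i][4]>15 and 280<c[i][0]<440 and 190<c[i][1]<300])
big=[]
for n,(x,y) in [('scene',(260,200)),('side',(260,195))]:
    big.append(cv2.resize(D[n]['image'][y:y+75,x:x+100,::-1],(800,600),interpolation=cv2.INTER_CUBIC)[:, :])
cv2.imwrite('pics/box.png',cv2.resize(cv2.vconcat(big),(533,800)) [:600]) 
cv2.imwrite('pics/box.png',cv2.resize(cv2.hconcat(big),(800,300)))
E
```

```text
bow [ 0.5141 -0.2165  0.1266] [np.float64(0.0027097438983660137), np.float64(0.0027097438983661667)]
hookL [ 0.5011 -0.2257  0.1375] [np.float64(0.00019638571311752693), np.float64(0.0001963857131174811)]
hookR [ 0.4837 -0.3205  0.1376] [np.float64(0.00033864126498083576), np.float64(0.0003386412649808723)]
lock [ 0.4927 -0.0282  0.056 ] [np.float64(0.005130310606970673), np.float64(0.005130310606970746)]
rack [ 0.5211 -0.2716 -0.0055] [np.float64(0.00047184690172578843), np.float64(0.0004718469017257084)]
box [ 0.4972  0.0285 -0.0203] [np.float64(0.001087539907557826), np.float64(0.0010875399075578871)]
red scene [([289.8, 210.5], [282, 205, 17, 11, 144]), ([384.7, 244.7], [378, 232, 13, 27, 183])]
red side [([300.6, 212.8], [293, 208, 16, 11, 143]), ([378.3, 245.6], [374, 232, 9, 32, 181])]
blue scene [([416.3, 267.4], [410, 260, 12, 23, 66])]
blue side [([397.8, 266.9], [394, 261, 8, 13, 56])]
brass scene [([290.0, 220.3], [276, 214, 28, 13, 222]), ([318.0, 234.4], [313, 232, 11, 6, 54])]
brass side [([300.6, 223.7], [286, 217, 30, 13, 261]), ([322.4, 238.7], [317, 236, 12, 6, 61])]
```

```bash
python3 - <<'E'
from h import *
D={n:eyes.snapshot(n) for n in ['scene','side']}
def t(n,a,b): print(n,*tri([ray(D['scene'],a),ray(D['side'],b)]))
t('lock',(318,234.4),(322.4,238.7));t('btn',(289.8,210.5),(300.6,212.8));t('redhead',(384.7,244.7),(378.3,245.6))
print(onz(D['scene'],(318,234.4),.066),onz(D['side'],(322.4,238.7),.066))
print(onz(D['scene'],(290,220.3),.066),onz(D['side'],(300.6,223.7),.066))
E
```

```text
lock [ 0.4886 -0.0444  0.0653] [np.float64(0.000781763820302481), np.float64(0.0007817638203024452)]
btn [0.4785 0.0467 0.0855] [np.float64(0.0008124041422021029), np.float64(0.0008124041422022332)]
redhead [ 0.5069 -0.2236  0.1265] [np.float64(0.001566629644971994), np.float64(0.0015666296449720221)]
[ 0.4868 -0.0463  0.066 ] [ 0.489  -0.0446  0.066 ]
[0.4722 0.0377 0.066 ] [0.4758 0.0385 0.066 ]
```

View pics/box.png

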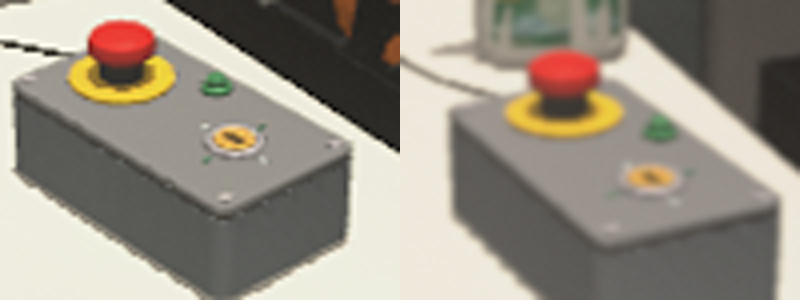

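```bash
python3 - <<'E'
from h import *
d=eyes.snapshot('scene')
for n,uv in [('bottle base',(266,197)),('tripod foot',(219,220)),('tripodL',(155,202)),('tape',(195,243)),('reel',(350,215)),('corner',(222,150))]: print(n,onz(d,uv,0))
b=onz(d,(266,197),0)
for h in [.15,.2,.25,.3,.35,.5]: print(h,proj(d,[b[0],b[1],h]))
c=onz(d,(190,195),0); print('tripod c',c)
for h in [.2,.3,.4,.5,.6]: print(h,proj(d,[c[0],c[1],h]))
E
```

```text
bottle base [0.5554 0.2759 0.    ]
tripod foot [0.3942 0.2354 0.    ]
tripodL [ 0.3025  0.4154 -0.    ]
tape [0.3001 0.1713 0.    ]
reel [0.6774 0.0694 0.    ]
corner [0.6156 0.6409 0.    ]
0.15 [263.8767 144.0023]
0.2 [263.1079 124.8129]
0.25 [262.3053 104.7778]
0.3 [261.4664  83.8398]
0.35 [260.5889  61.9365]
0.5 [257.6956 -10.2823]
tripod c [0.394  0.4015 0.    ]
0.2 [180.5434 122.5626]
0.3 [175.1752  81.442 ]
0.4 [169.2997  36.4357]
0.5 [162.8415 -13.0341]
0.6 [155.7093 -67.6663]
```

View pics/wrist0.png

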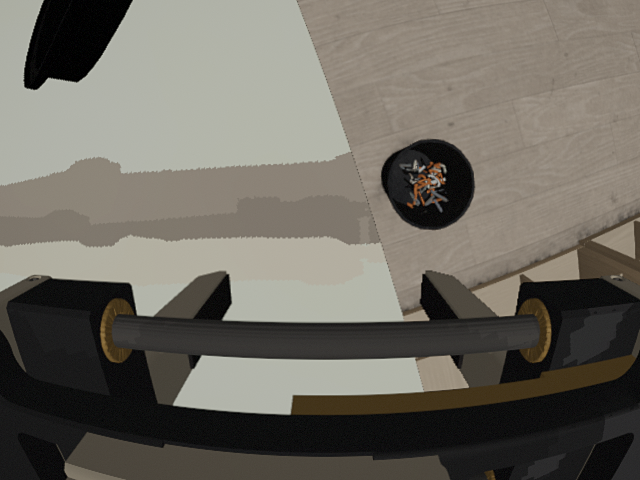

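The wrist view shows only bare table and floor, with nothing to grasp. A tripod and lamp (about 0.4 m tall) and a spray bottle stand on the way, so I go up and over them.

```bash
python3 -m handwheel '[[1,[0,0,-4],0],[1,[0,0,-4],0],[1,[0,0,-4],0],[1,[0,0,-4],0],[1,[0,0,-4],0],[1,[0,0,-4],0],[1,[0,0,-4],0],[1,[0,0,0],0]]'
```

```text
t: 2.42
ee_pos: [0.2109, 0.6164, 0.5081]
ee_rot: [[-0.946, 0.324, 0.005], [0.324, 0.946, 0.017], [0.001, 0.018, -1.0]]
wrist_force: [-0.7, -0.7, 2.0]
width: 0.0931
grasp_force: 0.0
```

```bash
python3 -m handwheel '[[1,[-3.2,-2.6,0],0],[1,[-3.2,-2.6,0],0],[1,[-3.2,-2.6,0],0],[1,[-3.2,-2.6,0],0],[1,[-3.2,-2.6,0],0],[1,[-3.2,-2.6,0],0],[1,[-3.2,-2.6,0],0],[1,[-3.2,-2.6,0],0],[1,[-3.2,-2.6,0],0],[1,[-3.2,-2.6,0],0],[1,[-3.2,-2.6,0],0],[1,[-3.2,-2.6,0],0]]'
```

```text
t: 3.42
ee_pos: [0.4733, 0.1935, 0.4988]
ee_rot: [[-0.946, 0.324, 0.001], [0.324, 0.946, 0.0], [-0.0, 0.001, -1.0]]
wrist_force: [1.1, 0.1, 0.0]
width: 0.0931
grasp_force: 0.0
```

```bash
python3 -m handwheel '[[1,[-1.6,-2.4,2.4],0],[1,[-1.6,-2.4,2.4],0],[1,[-1.6,-2.4,2.4],0],[1,[-1.6,-2.4,2.4],0],[1,[-1.6,-2.4,2.4],0],[1,[-1.6,-2.4,2.4],0],[1,[-1.6,-2.4,2.4],0],[1,[-1.6,-2.4,2.4],0],[1,[-1.6,-2.4,2.4],0],[1,[0,0,0],0],[1,[0,0,0],0],[1,[0,0,0],0]]' && python3 - <<'E'
from h import *
s=bot.read_state(); d=eyes.snapshot('wrist'); cv2.imwrite('pics/w1.png',d['image'][:,:,::-1])
print(s['ee_pos'],wproj(d,s,[.4885,-.0445,.066]),wproj(d,s,[.4785,.0467,.0855]))
for q in ['lock_face','red_key_bow','hook_left']: print(q,[(np.round(r['xy'],1).tolist(),round(r['p'],2)) for r in models.tip_of('wrist',q)][:4])
E
```

```text
t: 4.42
ee_pos: [0.5393, -0.0548, 0.2829]
ee_rot: [[-0.946, 0.323, 0.0], [0.323, 0.946, 0.001], [-0.0, 0.001, -1.0]]
wrist_force: [1.2, 0.1, 0.0]
width: 0.0928
grasp_force: 0.0
[ 0.5393 -0.0548  0.2829] [319.3862 162.936 ] [403.9984 125.4045]
lock_face [([318.9, 163.9], 0.63)]
red_key_bow [([208.8, 105.6], 0.7), ([153.0, 251.4], 0.62)]
hook_left [([150.5, 252.3], 0.61)]
```

View pics/w1.png

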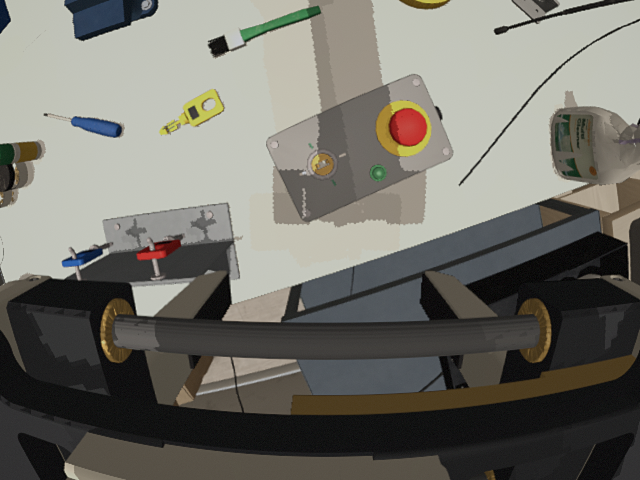

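The wrist view shows the lock at (322,164) and the red button at (408,127). The red key is at (158,250) on the hook nearer the box, and the blue key is at (85,255). The wrist projection agrees with the scene estimate. Next I measure the fine position and yaw.

```bash
python3 - <<'E'
from h import *
s=bot.read_state(); d=eyes.snapshot('wrist'); im=d['image']
def wz(uv,z):
    o,v=wray(d,s,uv); return o+v*(z-o[2])/v[2]
h=cv2.cvtColor(im,cv2.COLOR_RGB2HSV).astype(int)
def blobs(m,nm,z):
    k,l,st,c=cv2.connectedComponentsWithStats(m.astype(np.uint8))
    for i in range(1,k):
        if st[i][4]>12 and c[i][1]<270: print(nm,c[i].round(1),st[i].tolist(),wz(c[i],z))
blobs((abs(h[...,0]-18)<8)&(h[...,1]>90)&(h[...,2]>90)&(np.hypot(*(np.indices(h.shape[:2])-np.array([164,322])[:,None,None]))<25),'brass',.066)
blobs(((h[...,0]<6)|(h[...,0]>174))&(h[...,1]>150)&(h[...,2]>80),'red',.1405)
blobs((abs(h[...,0]-112)<10)&(h[...,1]>150)&(h[...,2]>80),'blue',.1405)
# top-down rectified view of lid plane and of hook plane, 0.5 mm/px
def rect(z,x0,x1,y0,y1,mm=.0005):
    xs=np.arange(x0,x1,mm);ys=np.arange(y1,y0,-mm)
    M=np.array([[wproj(d,s,[x,y,z]) for x in xs] for y in ys],np.float32)
    return cv2.remap(im,M[...,0],M[...,1],cv2.INTER_CUBIC)
a=rect(.062,.41,.57,-.12,.12); b=rect(.1375,.43,.59,-.36,-.19,.0005)
cv2.imwrite('pics/r1.png',cv2.hconcat([a,cv2.copyMakeBorder(b,0,len(a)-len(b),0,0,cv2.BORDER_CONSTANT)])[:,:,::-1])
g=cv2.cvtColor(a,cv2.COLOR_RGB2GRAY)
m=models.cut_out('wrist','control_box')[0]['mask']
c=max(cv2.findContours(m.astype(np.uint8),0,1)[0],key=len)[:,0].astype(float)
P=np.array([wz(p,.062)[:2] for p in c],np.float32); print(cv2.minAreaRect(P*1000))
E
```

```text
brass [322.3 164. ] [311, 153, 22, 22, 283] [ 0.4911 -0.0415  0.066 ]
red [406.9 126.6] [389, 109, 37, 37, 1062] [0.4803 0.0371 0.1405]
red [154.8 250.9] [136, 239, 42, 20, 332] [ 0.5094 -0.212   0.1405]
blue [ 92.8 123.8] [72, 116, 46, 20, 344] [ 0.3733 -0.2295  0.1405]
blue [ 80.  254.2] [77, 253, 8, 4, 19] [ 0.4841 -0.2999  0.1405]
blue [ 72.5 261.1] [62, 258, 22, 7, 126] [ 0.4874 -0.3141  0.1405]Traceback (most recent call last):
  File "<stdin>", line 21, in <module>
IndexError: list index out of range
```

View pics/r1.png

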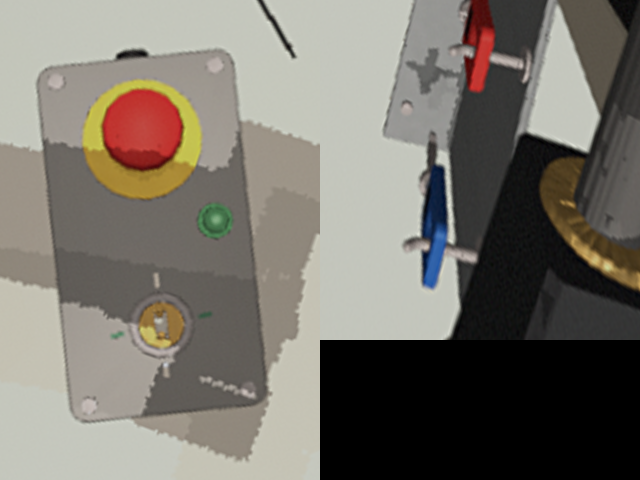

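The rectified view shows the lid screws at (56,81), (216,64), (89,405) and (248,388). They give a box yaw of about +0.10 and the lock at about (0.490, -0.042). The hook tips at (455,50) and (410,246) are 100 mm apart, as they should be, and give a rack yaw of about -0.222. I move closer to the red key with matching yaw.

```bash
python3 -m handwheel '[[1,[-1.3,-3.2,0.8],0],[1,[-1.3,-3.2,0.8],0],[1,[-1.3,-3.2,0.8],0],[1,[-1.3,-3.2,0.9],0],[1,[-1.3,-3.2,0.9],0],[1,[0,0,0],-0.107],[1,[0,0,0],0],[1,[0,0,0],0],[1,[0,0,0],0]]' && python3 - <<'E'
from h import *
s=bot.read_state(); d=eyes.snapshot('wrist'); im=d['image']
cv2.imwrite('pics/w2.png',im[:,:,::-1])
print(s['ee_pos'],s['joint_pos'],wproj(d,s,[.510,-.221,.1305]))
for q in ['red_key_bow','hook_left','red_key_tip','hook_right']: print(q,[(np.round(r['xy'],1).tolist(),round(r['p'],2)) for r in models.tip_of('wrist',q)][:4])
E
```

```text
t: 5.47
ee_pos: [0.5496, -0.226, 0.2411]
ee_rot: [[-0.976, 0.22, 0.001], [0.22, 0.976, 0.001], [-0.001, 0.001, -1.0]]
wrist_force: [-0.6, 0.3, 0.7]
width: 0.0928
grasp_force: 0.0
[ 0.5496 -0.226   0.2411] [ 0.198   0.5139  0.2509  1.5674 -0.1408  1.0773  1.8335] [321.096  183.5528]
red_key_bow [([322.5, 186.0], 0.87), ([361.8, 40.4], 0.78)]
hook_left [([323.9, 182.1], 0.83)]
red_key_tip [([299.2, 61.6], 0.91)]
hook_right [([194.3, 187.9], 0.81)]
```

View pics/w2.png

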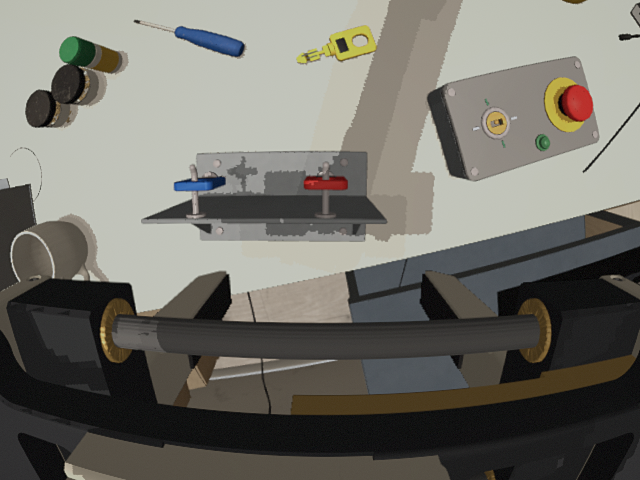

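The wrist view shows the red head at (326,184), spanning columns 304–348 on the hook wire at column 325. The blue key is at (200,185). The gripper yaw matches the rack.

```bash
python3 - <<'E'
from h import *
s=bot.read_state(); d=eyes.snapshot('wrist'); im=d['image']
def wz(uv,z):
    o,v=wray(d,s,uv); return o+v*(z-o[2])/v[2]
h=cv2.cvtColor(im,cv2.COLOR_RGB2HSV).astype(int)
m=((h[...,0]<6)|(h[...,0]>174))&(h[...,1]>120)&(h[...,2]>60); m[:150]=0;m[230:]=0;m[:,:280]=0;m[:,380:]=0
c,sz,a=cv2.minAreaRect(np.argwhere(m)[:,::-1].astype(np.float32)); print(c,sz,a,m.sum())
R=np.array(s['ee_rot']);
for u,v in [(c[0],180),(c[0],184),(c[0],190)]:
  for z in (.1435,.12): p=wz((u,v),z); print((u,v),z,p,R.T@(p-s['ee_pos']))
ys=np.argwhere(m)[:,1]; 
print('width',wz((ys.max()+.5,184),.1435)-wz((ys.min()-.5,184),.1435), 'top brightness by row',[(r,int(m[r].sum()),h[r,m[r],2].mean().round() if m[r].any() else 0) for r in range(176,194)])
tip=wz((325.5,163.5),.1385);print('hooktip',tip,R.T@(tip-s['ee_pos']),'root',wz((325.5,213),.135))
E
```

```text
(326.5, 183.0) (12.0, 43.0) 90.0 524
(326.5, 180) 0.1435 [ 0.5067 -0.2173  0.1435] [0.0435 0.     0.0975]
(326.5, 180) 0.12 [ 0.5086 -0.2177  0.12  ] [0.0416 0.0001 0.121 ]
(326.5, 184) 0.1435 [ 0.5095 -0.218   0.1435] [0.0407 0.     0.0975]
(326.5, 184) 0.12 [ 0.5116 -0.2184  0.12  ] [0.0385 0.0001 0.121 ]
(326.5, 190) 0.1435 [ 0.5137 -0.2189  0.1435] [0.0364 0.     0.0975]
(326.5, 190) 0.12 [ 0.5162 -0.2194  0.12  ] [0.0338 0.0001 0.121 ]
width [0.0069 0.0304 0.    ] top brightness by row [(176, 0, 0), (177, 27, np.float64(74.0)), (178, 33, np.float64(86.0)), (179, 33, np.float64(87.0)), (180, 42, np.float64(97.0)), (181, 44, np.float64(130.0)), (182, 44, np.float64(152.0)), (183, 44, np.float64(146.0)), (184, 44, np.float64(138.0)), (185, 43, np.float64(137.0)), (186, 44, np.float64(136.0)), (187, 43, np.float64(137.0)), (188, 43, np.float64(134.0)), (189, 40, np.float64(117.0)), (190, 0, 0), (191, 0, 0), (192, 0, 0), (193, 0, 0)]
hooktip [ 0.4953 -0.2155  0.1385] [ 0.0551 -0.0007  0.1025] root [ 0.5312 -0.2236  0.135 ]
```

```bash
python3 -m handwheel '[[1,[2,0,0],0],[1,[2,0,0],0],[1,[0,0,3],0],[1,[0,0,3],0],[1,[0,0,3],0],[1,[0,0,2],0],[1,[0,0,1],0],[1,[0,0,0.95],0],[1,[0,0,0],0],[1,[0,0,0],0]]' && python3 - <<'E'
from h import *
s=bot.read_state(); print(s['ee_pos'])
R=np.array(s['ee_rot']);g=s['ee_pos']-R[:,2]*bot.tcp_to_grasp
ims=[]
for n in ['scene','side']:
    d=eyes.snapshot(n); u=proj(d,g).round().astype(int); print(n,u)
    ims.append(cv2.resize(d['image'][u[1]-40:u[1]+40,u[0]-40:u[0]+40,::-1],(400,400),interpolation=cv2.INTER_CUBIC))
cv2.imwrite('pics/g1.png',cv2.hconcat(ims))
E
```

```text
t: 6.6
ee_pos: [0.5103, -0.2194, 0.1117]
ee_rot: [[-0.975, 0.221, 0.001], [0.221, 0.975, -0.001], [-0.001, -0.0, -1.0]]
wrist_force: [0.3, -0.1, 0.1]
width: 0.0933
grasp_force: 0.0
[ 0.5103 -0.2194  0.1117]
scene [385 241]
side [379 243]
```

View pics/g1.png

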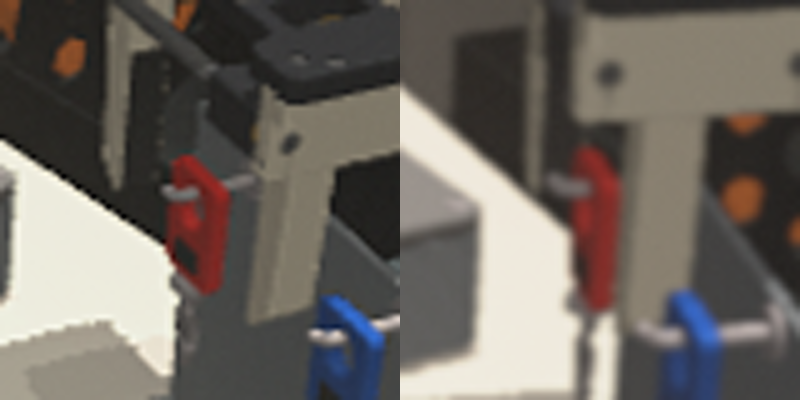

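The fingers stand on either side of the red head at grasp height, and the blue key is clear. I close on it.

```bash
python3 -m handwheel '[[-1,[0,0,0],0],[-1,[0,0,0],0],[-1,[0,0,0],0],[-1,[0,0,0],0],[-1,[0,0,0],0],[-1,[0,0,0],0],[-1,[0,0,0],0],[-1,[0,0,0],0],[-1,[0,0,0],0],[-1,[0,0,0],0]]' 45
```

```text
t: 7.53
ee_pos: [0.5099, -0.2185, 0.1112]
ee_rot: [[-0.975, 0.221, -0.0], [0.221, 0.975, 0.001], [0.0, 0.001, -1.0]]
wrist_force: [-0.7, -0.0, 1.6]
width: 0.0318
grasp_force: 45.0
```

```bash
python3 -m handwheel '[[-1,[0,0,-0.4],0],[-1,[0,0,-0.4],0],[-1,[0,0,0],0],[-1,[0,0,0],0]]'; python3 -m handwheel '[[-1,[1,0,0],0],[-1,[1,0,0],0],[-1,[1,0,0],0],[-1,[1,0,0],0],[-1,[1,0,0],0],[-1,[0,0,0],0]]'
```

```text
t: 7.87
ee_pos: [0.5099, -0.2194, 0.1195]
ee_rot: [[-0.975, 0.221, 0.001], [0.221, 0.975, -0.001], [-0.001, -0.0, -1.0]]
wrist_force: [0.3, 1.2, -0.6]
width: 0.0315
grasp_force: 45.0
t: 8.37
ee_pos: [0.4585, -0.2077, 0.119]
ee_rot: [[-0.975, 0.222, -0.003], [0.222, 0.975, 0.001], [0.003, 0.0, -1.0]]
wrist_force: [0.3, 0.3, -0.9]
width: 0.0317
grasp_force: 45.0
```

```bash
python3 -m handwheel '[[-1,[0,0,-2],0],[-1,[0,0,-2],0],[-1,[0.1,3.4,0],0],[-1,[0.1,3.4,0],0],[-1,[0.1,3.4,0],0],[-1,[0.1,3.3,0],0],[-1,[0.2,3.3,0],0],[-1,[0,0,0],-0.108],[-1,[0,0,0],-0.108],[-1,[0,0,0],-0.108],[-1,[0,0,0],0],[-1,[0,0,0],0]]' && python3 - <<'E'
from h import *
s=bot.read_state(); print(s['ee_pos'],s['ee_rot'],s['joint_pos'])
R=np.array(s['ee_rot']);T=s['ee_pos']
tip=T+R[:,2]*(-bot.tcp_to_grasp+.074); L=np.array([.490,-.0425,.066])
ims=[]
for n in ['scene','side']:
    d=eyes.snapshot(n); u=proj(d,(tip+L)/2).round().astype(int); print(n,'tip',proj(d,tip),'lock',proj(d,L),'crop',u-40)
    for q in ['red_key_tip','lock_face','red_key']: print(q,[(np.round(r['xy'],1).tolist(),round(r['p'],2)) for r in models.tip_of(n,q)][:3])
    ims.append(cv2.resize(d['image'][u[1]-50:u[1]+30,u[0]-40:u[0]+40,::-1],(400,400),interpolation=cv2.INTER_CUBIC))
cv2.imwrite('pics/i1.png',cv2.hconcat(ims))
E
```

```text
t: 9.37
ee_pos: [0.4927, -0.0431, 0.1592]
ee_rot: [[-0.995, -0.098, 0.0], [-0.098, 0.995, 0.0], [-0.0, 0.0, -1.0]]
wrist_force: [0.0, -0.3, 0.1]
width: 0.0319
grasp_force: 45.0
[ 0.4927 -0.0431  0.1592] [[-0.9952 -0.098   0.0004]
 [-0.098   0.9952  0.0001]
 [-0.0004  0.0001 -1.    ]] [-0.0579  0.4553  0.1442  1.9434 -0.0932  0.7487  1.809 ]
scene tip [319.6771 217.3933] lock [318.1233 233.2006] crop [279 185]
red_key_tip [([328.6, 317.7], 0.67), ([316.3, 222.1], 0.49)]
lock_face [([314.8, 235.4], 0.71)]
red_key [([323.3, 200.8], 0.79), ([313.8, 309.6], 0.77)]
side tip [324.1956 219.6129] lock [322.4611 238.203 ] crop [283 189]
red_key_tip [([324.1, 219.0], 0.84), ([299.5, 328.3], 0.61)]
lock_face [([323.5, 238.2], 0.96)]
red_key [([291.0, 314.5], 0.96), ([325.3, 202.0], 0.78)]
```

View pics/i1.png

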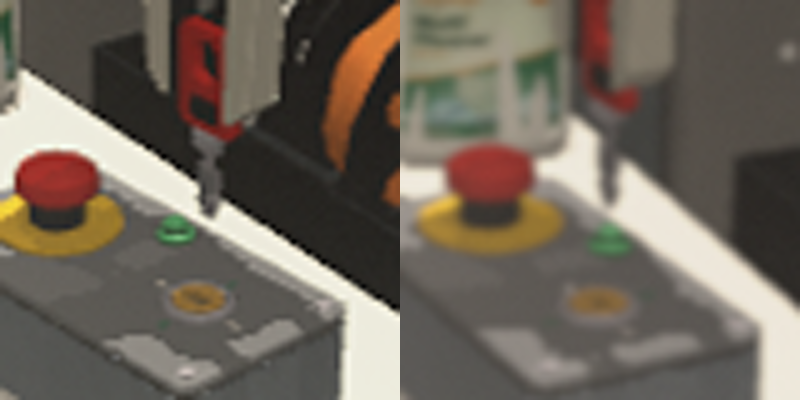

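Both views show the key hanging upright under the fingers. The tip is at scene (320.5,217.5) and side (324.5,219.2), above and slightly behind the brass face at scene (318,234.4) and side (322.4,238.7). I correct using the tip as a reference.

```bash
python3 - <<'E'
from h import *
D={n:eyes.snapshot(n) for n in ['scene','side']}
s=bot.read_state();kt=s['ee_pos']+np.array([0,0,.0188-.074])
t,e=tri([ray(D['scene'],(320.5,217.5)),ray(D['side'],(324.5,219.2))]); print('kin tip',kt,'cam tip',t,e)
l,e=tri([ray(D['scene'],(318,234.4)),ray(D['side'],(322.4,238.7))]); print('lock',l,e)
for n,a,b in [('scene',(320.5,217.5),(318,234.4)),('side',(324.5,219.2),(322.4,238.7))]:
  print(n,'bias',onz(D[n],a,kt[2])-kt,'lock corrected',onz(D[n],b,.066)-(onz(D[n],a,kt[2])-kt))
# brass centroid now
for n in D:
  h=cv2.cvtColor(D[n]['image'],cv2.COLOR_RGB2HSV).astype(int);m=(abs(h[...,0]-20)<8)&(h[...,1]>60)
  m[:,:308]=0;m[:,332:]=0;m[:228]=0;m[245:]=0;p=np.argwhere(m)[:,::-1];print(n,p.mean(0),(p.min(0)+p.max(0))/2,len(p))
E
```

```text
kin tip [ 0.4922 -0.0429  0.104 ] cam tip [ 0.491  -0.0482  0.1069] [np.float64(0.00020286206420857219), np.float64(0.00020286206420871576)]
lock [ 0.4886 -0.0444  0.0653] [np.float64(0.000781763820302481), np.float64(0.0007817638203024452)]
scene bias [ 0.0016 -0.0015  0.    ] lock corrected [ 0.4852 -0.0448  0.066 ]
side bias [0.0018 0.0016 0.    ] lock corrected [ 0.4872 -0.0461  0.066 ]
scene [318.0909 234.3818] [318.  234.5] 55
side [321.5075 237.9254] [318.  234.5] 67
```

```bash
python3 -m handwheel '[[-1,[-2.5,0,0],0],[-1,[-2.5,0,0],0],[-1,[0,0,0],0],[-1,[0,0,0],0],[-1,[0,0,0],0]]' && python3 - <<'E'
from h import *
s=bot.read_state(); d=eyes.snapshot('wrist'); im=d['image']; cv2.imwrite('pics/w3.png',im[:,:,::-1])
R=np.array(s['ee_rot']);print(s['ee_pos'])
def wz(uv,z):
    o,v=wray(d,s,uv); return o+v*(z-o[2])/v[2]
L0=[.4905,-.0420,.066];u=wproj(d,s,L0);print('pred',u)
h=cv2.cvtColor(im,cv2.COLOR_RGB2HSV).astype(int)
yy,xx=np.indices(h.shape[:2]);near=np.hypot(xx-u[0],yy-u[1])<45
m=near&(abs(h[...,0]-18)<8)&(h[...,1]>90)&(h[...,2]>60)
p=np.argwhere(m)[:,::-1].astype(np.float32);c,r=cv2.minEnclosingCircle(p);P=wz(c,.066)
P2=wz(p.mean(0),.066);print(c,r,len(p),'lock',P,P2,'rel tool',R.T@(P-s['ee_pos']),'diam mm',1e3*(wz((c[0]+r,c[1]),.066)-wz((c[0]-r,c[1]),.066))[1])
print([(np.round(q['xy'],1).tolist(),round(q['p'],2)) for q in models.tip_of('wrist','lock_face')])
# dark slit inside brass
x,y=map(int,c);k=int(r*.6);g=cv2.cvtColor(im,cv2.COLOR_RGB2GRAY).astype(int)[y-k:y+k+1,x-k:x+k+1];print(g)
xs=np.arange(.41,.57,.0004);ys=np.arange(.12,-.12,-.0004)
M=np.array([[wproj(d,s,[a,b,.062]) for a in xs] for b in ys],np.float32)
top=cv2.remap(im,M[...,0],M[...,1],cv2.INTER_CUBIC)
i,j=int((.12+.0422)/.0004),int((.4905-.41)/.0004)
zoom=cv2.resize(top[i-40:i+40,j-40:j+40],(500,500),interpolation=cv2.INTER_CUBIC)
cv2.imwrite('pics/w3r.png',cv2.hconcat([cv2.resize(im[:300],(300,141)) if 0 else cv2.resize(top,(300,450)),zoom[:450]])[:,:,::-1])
E
```

```text
t: 10.28
ee_pos: [0.541, -0.038, 0.1588]
ee_rot: [[-0.995, -0.101, -0.002], [-0.101, 0.995, -0.0], [0.002, 0.0, -1.0]]
wrist_force: [-1.0, -1.3, -0.7]
width: 0.0311
grasp_force: 45.0
[ 0.541  -0.038   0.1588]
pred [328.3189 170.9834]
(327.9795837402344, 170.7142791748047) 16.28583335876465 480 lock [ 0.4903 -0.0423  0.066 ] [ 0.4913 -0.0411  0.066 ] rel tool [0.0506 0.0009 0.0929] diam mm 22.46809831573935
[([324.7, 168.8], 0.88)]
[[194 191 193 194 194 194 195 194 194 193 194 194 194 194 193 194 195 189
  155]
 [193 193 196 196 195 196 196 196 196 196 195 196 194 194 195 195 196 189
  136]
 [194 193 195 196 196 196 195 196 195 195 195 195 195 195 195 195 197 189
  134]
 [194 195 196 196 195 195 195 196 196 195 195 194 195 193 195 195 197 188
  135]
 [197 199 200 200 199 198 199 199 198 197 196 196 196 195 196 196 198 191
  137]
 [182 179 179 180 183 184 184 183 181 181 192 193 192 192 193 195 192 175
  130]
 [125  94 111 123 127 133 137 137 136 139 186 191 190 190 191 186 163 113
  104]
 [114 102 148 154 138 135 148 155 169 155 206 211 212 212 210 193 142 104
  108]
 [118 117 169 173
[... 174 characters left out ...]
 151 168 212 215 213 214 215 193 139 100 107
  114]
 [117  97 132 134 137 150 154 152 151 164 164 163 164 165 159 144 123 108
  104]
 [131 133 150 149 150 153 152 152 150 150 149 149 150 150 152 153 150 150
  149]
 [127 125 136 137 136 137 137 136 137 136 136 137 137 138 138 139 139 142
  140]
 [159 146 146 146 146 148 149 150 150 152 159 163 165 164 146 122 121 123
  122]
 [185 182 181 181 182 182 182 184 184 183 188 188 190 172 142 125 126 125
  125]
 [194 195 196 196 196 196 196 196 196 197 197 179 172 154 133 131 133 133
  133]
 [193 194 195 195 195 195 195 195 195 196 196 156 133 131 132 133 133 133
  133]
 [194 191 192 194 194 194 194 194 194 195 197 155 130 130 132 132 132 133
  134]]
```

View pics/w3r.png

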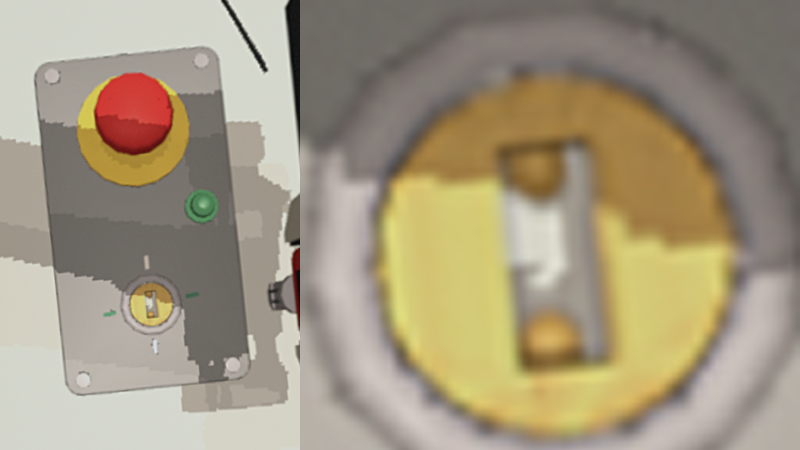

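The rectified crop shows the keyway centred at (555,253) within the brass disc at (560,256), running along the box's y with a yaw of 0.099. The key tip also shows at the right edge, where the kinematics expects it. That puts the lock 50.4 mm along tool x and 0.8 mm along tool y.

```bash
python3 -m handwheel '[[-1,[2.5,0.04,0],0],[-1,[2.54,0.04,0],0],[-1,[0,0,1.6],0],[-1,[0,0,1.4],0],[-1,[0,0,0],0],[-1,[0,0,0],0],[-1,[0,0,0],0]]'; python3 -m handwheel '[[-1,[0,0,0.3],0],[-1,[0,0,0.3],0],[-1,[0,0,0.3],0],[-1,[0,0,0.3],0],[-1,[0,0,0.2],0],[-1,[0,0,0],0]]'
```

```text
t: 10.97
ee_pos: [0.4921, -0.0423, 0.1298]
ee_rot: [[-0.995, -0.101, 0.001], [-0.101, 0.995, -0.0], [-0.001, -0.0, -1.0]]
wrist_force: [0.3, -0.3, -2.1]
width: 0.0319
grasp_force: 45.0
t: 11.47
ee_pos: [0.4914, -0.0422, 0.1146]
ee_rot: [[-0.995, -0.101, -0.001], [-0.101, 0.995, -0.0], [0.001, 0.0, -1.0]]
wrist_force: [-0.4, 0.0, -1.9]
width: 0.032
grasp_force: 45.0
```

The tip is in the keyway without resistance. I continue to just above the first pin.

```bash
python3 -m handwheel '[[-1,[0,0,0.3],0],[-1,[0,0,0.3],0],[-1,[0,0,0.3],0],[-1,[0,0,0.2],0],[-1,[0,0,0.2],0],[-1,[0,0,0],0]]'; python3 -m handwheel '[[-1,[0,0,0.1],0],[-1,[0,0,0.1],0],[-1,[0,0,0.1],0],[-1,[0,0,0.1],0],[-1,[0,0,0],0]]'
```

```text
t: 11.97
ee_pos: [0.4912, -0.042, 0.1016]
ee_rot: [[-0.995, -0.101, -0.001], [-0.101, 0.995, 0.0], [0.001, 0.0, -1.0]]
wrist_force: [-0.6, 0.1, -1.8]
width: 0.0316
grasp_force: 45.0
t: 12.38
ee_pos: [0.4913, -0.042, 0.0982]
ee_rot: [[-0.995, -0.101, -0.001], [-0.101, 0.995, 0.0], [0.001, 0.0, -1.0]]
wrist_force: [-2.6, 0.7, 1.5]
width: 0.0317
grasp_force: 45.0
```

```bash
python3 -m handwheel '[[-1,[0,0,0.1],0.1],[-1,[0,0,0.05],-0.1],[-1,[0,0,0.05],-0.1],[-1,[0,0,0.05],0.1],[-1,[0,0,0.05],0.1],[-1,[0,0,0.05],-0.1],[-1,[0,0,0.05],-0.1],[-1,[0,0,0.05],0.1]]'; python3 -m handwheel '[[-1,[0,0,0.05],0.1],[-1,[0,0,0.05],-0.1],[-1,[0,0,0.05],-0.1],[-1,[0,0,0.05],0.1]]'
```

```text
t: 13.05
ee_pos: [0.4912, -0.0417, 0.0935]
ee_rot: [[-0.995, -0.103, -0.001], [-0.103, 0.995, 0.001], [0.001, 0.001, -1.0]]
wrist_force: [-2.6, 1.2, 2.2]
width: 0.0318
grasp_force: 45.0
t: 13.38
ee_pos: [0.4913, -0.0421, 0.0916]
ee_rot: [[-0.995, -0.103, -0.001], [-0.103, 0.995, 0.001], [0.001, 0.001, -1.0]]
wrist_force: [-2.2, 0.8, 0.5]
width: 0.0316
grasp_force: 45.0
```

```bash
python3 -m handwheel '[[-1,[0,0,0.05],0.1],[-1,[0,0,0.05],-0.1],[-1,[0,0,0.05],-0.1],[-1,[0,0,0.05],0.1],[-1,[0,0,0.05],0.1],[-1,[0,0,0.05],-0.1],[-1,[0,0,0.05],-0.1],[-1,[0,0,0.05],0.1]]'; python3 -m handwheel '[[-1,[0,0,0.05],0.1],[-1,[0,0,0.05],-0.1],[-1,[0,0,0.05],-0.1],[-1,[0,0,0.05],0.1]]'
```

```text
t: 14.05
ee_pos: [0.4913, -0.0419, 0.088]
ee_rot: [[-0.995, -0.103, -0.001], [-0.103, 0.995, 0.001], [0.001, 0.001, -1.0]]
wrist_force: [-3.4, 2.5, 6.9]
width: 0.0316
grasp_force: 45.0
t: 14.38
ee_pos: [0.4913, -0.0419, 0.0862]
ee_rot: [[-0.995, -0.103, -0.001], [-0.103, 0.995, 0.001], [0.001, 0.001, -1.0]]
wrist_force: [-2.8, 0.9, 4.2]
width: 0.0318
grasp_force: 45.0
```

```bash
python3 -m handwheel '[[-1,[0,0,0.04],0.1],[-1,[0,0,0.04],-0.1],[-1,[0,0,0.04],-0.1],[-1,[0,0,0.04],0.1]]'; python3 -m handwheel '[[-1,[0,0,0.03],0],[-1,[0,0,0.03],0],[-1,[0,0,0],0]]'
```

```text
t: 14.72
ee_pos: [0.4912, -0.0419, 0.0839]
ee_rot: [[-0.995, -0.103, -0.001], [-0.103, 0.995, 0.001], [0.001, 0.001, -1.0]]
wrist_force: [-2.4, 0.7, 3.9]
width: 0.0316
grasp_force: 45.0
t: 14.97
ee_pos: [0.4913, -0.0419, 0.0839]
ee_rot: [[-0.995, -0.103, -0.001], [-0.103, 0.995, 0.0], [0.001, 0.0, -1.0]]
wrist_force: [-3.6, 0.4, 6.4]
width: 0.0317
grasp_force: 45.0
```

```bash
python3 -m handwheel '[[-1,[0,0,0.05],0],[-1,[0,0,0.05],0],[-1,[0,0,0],0],[-1,[0,0,0],0]]'
```

```text
t: 15.3
ee_pos: [0.4913, -0.0419, 0.0838]
ee_rot: [[-0.995, -0.103, -0.001], [-0.103, 0.995, 0.001], [0.0, 0.001, -1.0]]
wrist_force: [-4.6, 1.9, 12.8]
width: 0.0316
grasp_force: 45.0
```

The key has a firm stop at z = 0.0838 after passing both pins, so it is home. I turn clockwise, which is positive tool z.

```bash
python3 -m handwheel '[[-1,[0,0,0],0.12],[-1,[0,0,0],0.12],[-1,[0,0,0],0.12],[-1,[0,0,0],0.12],[-1,[0,0,0],0]]' 50; python3 - <<'E'
from h import *
s=bot.read_state();print(s['ft_torque'],s['wrist_force'],s['joint_pos'])
E
```

```text
t: 15.72
ee_pos: [0.4908, -0.0421, 0.0838]
ee_rot: [[-0.928, 0.372, -0.002], [0.372, 0.928, 0.0], [0.002, -0.0, -1.0]]
wrist_force: [-6.3, 1.4, 15.0]
width: 0.0314
grasp_force: 50.0
[0.3283 1.6354 0.0464] [-6.2866  1.4361 15.0473] [-0.1323  0.5825  0.2571  2.0231 -0.263   0.5686  1.4969]
```

```bash
python3 -m handwheel '[[-1,[0,0,0],0.12],[-1,[0,0,0],0.12],[-1,[0,0,0],0.12],[-1,[0,0,0],0.12],[-1,[0,0,0],0.12],[-1,[0,0,0],0.12],[-1,[0,0,0],0.12],[-1,[0,0,0],0.12],[-1,[0,0,0],0]]'; python3 - <<'E'
from h import *
s=bot.read_state();print(s['ft_torque'],s['wrist_force'],s['joint_pos'])
E
```

```text
t: 16.47
ee_pos: [0.4901, -0.0418, 0.0838]
ee_rot: [[-0.229, 0.974, -0.003], [0.974, 0.229, 0.002], [0.002, -0.003, -1.0]]
wrist_force: [-8.1, 2.4, 15.8]
width: 0.0316
grasp_force: 50.0
[0.4549 1.9205 0.1269] [-8.0603  2.3873 15.7958] [-0.3117  0.6266  0.5358  2.029  -0.5359  0.6292  0.8159]
```

```bash
python3 -m handwheel '[[-1,[0,0,0],0.06],[-1,[0,0,0],0.06],[-1,[0,0,0],0.06],[-1,[0,0,0],0],[-1,[0,0,0],0]]'; python3 - <<'E'
from h import *
s=bot.read_state();print(s['ft_torque'][2],np.arctan2(s['ee_rot'][1][1],s['ee_rot'][0][1]))
E
python3 -m handwheel '[[-1,[0,0,0],0.05],[-1,[0,0,0],0.05],[-1,[0,0,0],0],[-1,[0,0,0],0],[-1,[0,0,0],0],[-1,[0,0,0],0]]'; python3 - <<'E'
from h import *
s=bot.read_state();print(s['ft_torque'][2],np.arctan2(s['ee_rot'][1][1],s['ee_rot'][0][1]))
E
```

```text
t: 16.88
ee_pos: [0.4901, -0.0418, 0.0838]
ee_rot: [[-0.055, 0.998, -0.003], [0.998, 0.055, 0.002], [0.002, -0.003, -1.0]]
wrist_force: [-7.1, 1.3, 16.3]
width: 0.0316
grasp_force: 50.0
0.16699547197343323 0.05481794730742479
t: 17.38
ee_pos: [0.4901, -0.0417, 0.0838]
ee_rot: [[0.045, 0.999, -0.003], [0.999, -0.045, 0.002], [0.002, -0.003, -1.0]]
wrist_force: [-6.4, 2.4, 16.0]
width: 0.0315
grasp_force: 50.0
0.13406791833543652 -0.044680183762753366
```

```bash
cat > q.py <<'E'
from h import *
s=bot.read_state();print('tz',s['ft_torque'][2].round(3) if hasattr(s['ft_torque'],'round') else s['ft_torque'][2],'yaw',np.arctan2(s['ee_rot'][1][1],s['ee_rot'][0][1]).round(3),'j7',s['joint_pos'][6],s['joint_torque'][6])
E
python3 -m handwheel '[[-1,[0,0,0],0],[-1,[0,0,0],0]]' 60 >/dev/null; python3 q.py; python3 -m handwheel '[[-1,[0,0,0],0.04],[-1,[0,0,0],0]]' >/dev/null; python3 q.py; python3 -m handwheel '[[-1,[0,0,0],0.04],[-1,[0,0,0],0]]'>/dev/null; python3 q.py;python3 -m handwheel '[[-1,[0,0,0],0],[-1,[0,0,0],0]]'; python3 q.py
```

```text
tz 0.066 yaw -0.045 j7 0.6153312840746037 -0.1414083782583475
tz 0.283 yaw -0.085 j7 0.585462451734122 -0.403931625187397
tz 0.38 yaw -0.124 j7 0.5563735485914203 -0.5167195200920105
t: 18.05
ee_pos: [0.4903, -0.0416, 0.0838]
ee_rot: [[0.123, 0.992, -0.003], [0.992, -0.123, 0.002], [0.002, -0.003, -1.0]]
wrist_force: [-8.2, 1.9, 16.2]
width: 0.0311
grasp_force: 60.0
tz 0.337 yaw -0.123 j7 0.557277504973652 -0.37900191731750965
```

The torque is well above the spring's 0.10 N m, so the plug is against its stop. I let it settle and check once more.

```bash
python3 -m handwheel '[[-1,[0,0,0],0],[-1,[0,0,0],0],[-1,[0,0,0],0],[-1,[0,0,0],0],[-1,[0,0,0],0],[-1,[0,0,0],0],[-1,[0,0,0],0],[-1,[0,0,0],0],[-1,[0,0,0],0],[-1,[0,0,0],0],[-1,[0,0,0],0],[-1,[0,0,0],0]]'; python3 q.py
```

```text
t: 19.05
ee_pos: [0.4902, -0.0416, 0.0838]
ee_rot: [[0.123, 0.992, -0.003], [0.992, -0.123, 0.002], [0.002, -0.003, -1.0]]
wrist_force: [-7.1, 1.9, 16.3]
width: 0.0315
grasp_force: 60.0
tz 0.4 yaw -0.123 j7 0.5572949963490423 -0.378947826102376
```

```bash
python3 -c "
from plant import bot
print(bot.job_done())"
```

```text
the job is handed in; nothing more can be done
None
```

I handed the job in at 19 s with the red key pushed home in the switch, turned clockwise onto its stop and still gripped at 60 N. The turn is inferred from about 0.4 N m of torque at the hand, not read from the plug. I made no move near the blue key after the grasp, but did not re-check it at the end.

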